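# Lean the square-cornered board against the tiffin carrier to dry

### The arm

A 6-joint arm with a two-finger parallel gripper is mounted at the origin on the work surface. World frame = base frame: x ahead of the robot, y to its left, z up, the work surface at z = 0. Lengths are in mm, angles in rad, forces in N, time in s.
With the tool pointing down it reaches from about 300 to 775 mm from the base axis. Payload 14.6 kg.
Tool frame: the origin (TCP) lies on the centre line of the jaws, within the pads' length; the fingertips stand 19 mm ahead of it and the grasp point (between the pads) is the TCP (bot.tip_reach is the distance from the TCP to the fingertips, in mm); y points along the fingers, x is the direction in which the jaws open and shut, and the axes are right-handed (so a half turn about y gives the same grasp; the last joint's range is limited). The gripper opens to 85 mm and grips with 20 to 120 N. Pads are 22 mm wide; open, the fingers measure 114 mm over their backs; the gripper's body (76 mm by 85 mm) begins 54 mm behind the grasp point. The pads swing forward as they close: fully open they stand 13 mm farther back than shut.
Start: joints at [-1.304, 0.3, 1.521, -0, 1.321, -0.067], TCP at [180.192, -519.635, 250.281] pointing down, gripper open.
Joint ranges: [-3.03, 3.03], [-0.79, 2.21], [0.23, 2.52], [-1.04, 4.18], [0, 3.07], [-2.55, 2.55]. Speed limits (rad/s): [2.22, 2.22, 2.57, 3.14, 3.14, 3.14].

### API

Orientations are given as a unit quaternion [w, x, y, z].
In Python, from rig import bot gives the robot as it stands. Calls block until the motion is done:
- bot.move_to(position, orientation): joint-space move of the TCP to a pose.
- bot.servo_line(position, attitude=None, speed=150, until_force=None): straight line of the TCP; attitude=None keeps the orientation; speed is the mean speed in mm/s. With until_force (N) it stops when the force on the tool has changed by that much, and returns True; else False.
- bot.move_joints(angles): joint-space move.
- bot.move_gripper(opening, grip_force=None): finger opening in mm; grip_force is the grip in N (None keeps the last); returns when the fingers have stopped.
- bot.dwell(seconds).
- bot.ik(position, orientation): joint angles nearest the present ones, or None.
- bot.read_state(): the state.
- bot.read_camera(name): name is "side" or "top" or "wrist"; returns a dict with "image" (400x640x3 uint8, blue, green, red), "depth" (400x640 float32, mm along the optical axis (not along the pixel's ray), 0 where there is no reading), "fovy" (degrees; the focal length in pixels is half the picture's height over the tangent of half this angle, whatever the lens; pixels are square), "cx", "cy" (the principal point, pixels), "k1" (the pictures are not rectified: a ray, as slopes to the right and down, at radius r is drawn at 1 + k1 r^2 times it, then the intrinsics apply), "eye" and "attitude" of the camera in the world; the wrist camera has in their place "mount" (4x4, takes a point from camera to tool coordinates, whose origin is the TCP and whose axes are the tool frame's). Camera axes: x right, y down, z forward; pixel columns grow to the right and rows downward; lengths in mm; the calibration is good to about 2 mm. A picture is of the moment at which its call begins: read the wrist's pose just before it.
A pose or a line that the arm cannot do raises bot.MotionError and nothing moves.
- bot.finish_job(): hands the job in, once; it reports no verdict.
The state is a dict: "clock": time; "joint_positions": joint angles; "qvel": joint speeds; "effort": joint torques, N m; "ee_pos": TCP position; "tool_rot": TCP orientation; "ft_force": force on the tool from outside, world axes, zero at the start; "moment": the same for the moment, N m; "grip_width": finger opening in mm.
Only numpy, scipy, OpenCV 4.12 (cv2) and the standard library are available. Lean on these libraries where they do the work, as an engineer would, in place of code of your own. Each camera call takes 0.05 s, during which the arm holds its last target.

### The job

Take the square-cornered bamboo board out of the wooden rack and lean it against the side of the steel tiffin carrier to air: standing on its short end on the counter, its flat face resting on the carrier, slanting about 20 degrees from upright. Leave the round-topped board in the rack, and do not shove the tiffin carrier out of its place.

Things in the scene. Friction and masses are not known exactly. Their poses are not given: they have to be found in the camera images.
- board: The board to lean: a plain rectangular light bamboo board with square corners, 12 mm thick (its x), 120 mm wide (its y), 170 mm tall (its z), about 0.18 kg, the same front and back. It starts upright in one of the rack's two slots; its origin is the centre of its 12 x 120 mm underside, its z points up along the board.
- tiffin: Low round steel stack of three tiers (radius 68 mm) with latched lid, loose, 1.6 kg. Origin: centre of underside, z up. The lid is widest: 72 mm radius, upper rim 108 mm above the counter; a board leans on that rim. Clips at its +y and -y sides stand out to 81 mm, up to 111 mm high; -x side smooth, facing the robot, with 180 mm of clear counter from the axis. Bystanders are at most 115 mm tall.
- round_board: Leave alone: the other bamboo board, standing in the rack's other slot, with a half-round top; 12 mm thick (x), 120 mm wide (y), 170 mm tall (z). Origin: centre of its underside.
- rack: Fixed wooden rack: base 170 (x) x 110 (y) x 12 mm, origin at the centre of its underside. Two slots along its y at x = -50 and +50 mm, each a 15 mm gap between walls 8 mm thick that rise to 52 mm above the counter. A board in a slot has its underside at 12 mm and its top edge at 182 mm above the counter; lift it straight up 45 mm or more to clear.
Things that resemble listed ones, but are neither listed nor needed, are in the scene too. Leave any blue look-alike of the board alone.

How it is judged (in metres and radians):
At the end, for the whole second after the job is handed in: The square-cornered board is released, at rest on its short end on the counter (underside within 12 mm, lower edge level within 10 deg), slanting 8 to 38 deg from upright against the tiffin carrier; the carrier is upright and, like the round-topped board, within 30 mm of its start (angle between board's own z axis and vertical between 0.14 and 0.66 rad and angle between board's own y axis and vertical between 1.39 and 1.75 rad and height (world z) of board below 0.012 m and contact force between board and tiffin above 0.05 N and contact force between board and the fingers below 0.05 N and linear speed of board below 0.01 m/s and angular speed of board below 0.1 rad/s and angle between tiffin's own z axis and vertical below 0.08 rad and distance of each of tiffin, round_board from where it was at the start of the episode below 0.03 m); the robot touches nothing.
It fails at once if the tiffin carrier is shoved more than 30 mm (distance of tiffin from where it was at the start of the episode above 0.03 m).
It fails at once if the round-topped board is moved more than 30 mm (distance of round_board from where it was at the start of the episode above 0.03 m).
It also fails if it takes over 40 s, if anything falls off the work surface, if the arm or the gripper's body presses on something with over 40 N, if the wrist force passes 120 N, or if a joint passes its speed limit or range.

## Working session

There is one attempt and no reset: what is moved stays moved. The work goes in short steps, each a Python script; the robot and the scene stay as the last script left them, time stands still between calls to the robot, and variables do not carry over. Pictures are saved under pics/ and viewed, and the job is handed in when it is done.

```bash
mkdir -p pics; ls; python3 - <<'E'
from rig import bot
import cv2,pickle
d={}
for n in("side","top","wrist"):
    s=bot.read_state();c=bot.read_camera(n);c['st']=s;d[n]=c
    cv2.imwrite(f"pics/{n}0.png",c['image'])
    print(n,{k:c[k] for k in c if k not in('image','depth','st')})
pickle.dump(d,open('c0.pkl','wb'));print(s['clock'],s['tool_rot'])
E
```

```text
pics
side {'fovy': 54.97122792973954, 'cx': 312.38053914756324, 'cy': 203.09788218719558, 'k1': 0.00031458671253379087, 'eye': array([ 445.32518128, -570.36796423,  480.4327755 ]), 'attitude': array([-0.45547723,  0.88998752, -0.02015129,  0.00752534])}
top {'fovy': 46.76327371923946, 'cx': 321.1046015671559, 'cy': 191.9384452035739, 'k1': -0.11570818634744374, 'eye': array([434.44454   ,  36.09705779, 956.38596788]), 'attitude': array([-0.01735067,  0.71564253, -0.69819961,  0.00848625])}
wrist {'fovy': 63.15155510270929, 'cx': 319.3365491918179, 'cy': 198.80344166643982, 'k1': -0.029712302779907964, 'mount': array([[ 9.99999817e-01, -5.48696676e-04,  2.54943087e-04,
         8.33551646e-02],
       [-4.17921667e-04, -3.21732809e-01,  9.46830410e-01,
        -1.22818193e+02],
       [-4.37499143e-04, -9.46830343e-01, -3.21732980e-01,
         8.25313781e+01],
       [ 0.00000000e+00,  0.00000000e+00,  0.00000000e+00,
         1.00000000e+00]])}
0.1 [ 0.57635631 -0.57589197  0.4102541  -0.40969917]
```

View pics/side0.png

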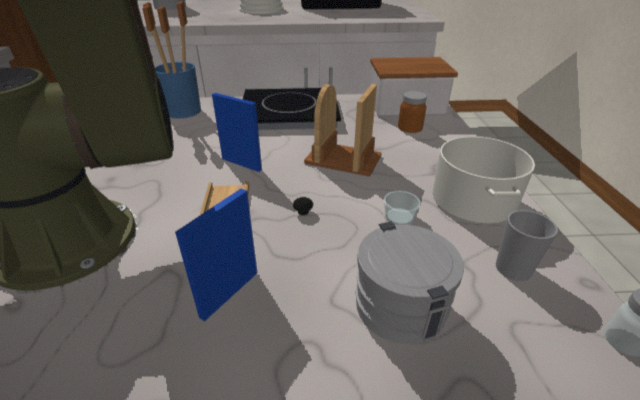

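View pics/top0.png

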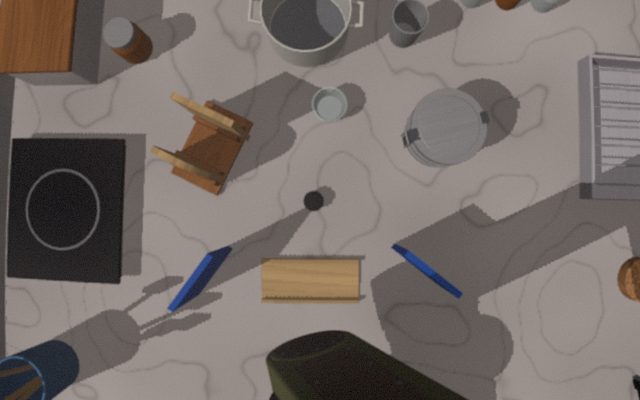

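View pics/wrist0.png

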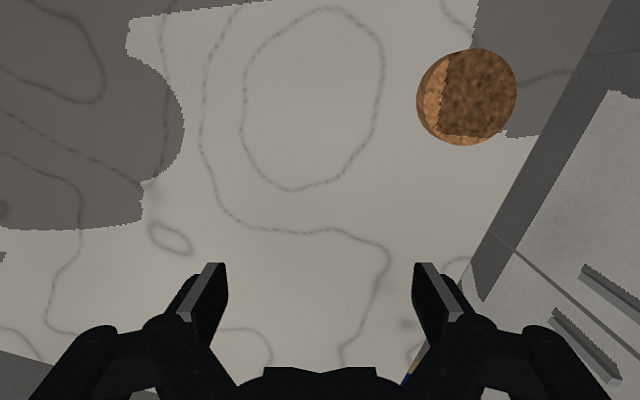

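Top view: square board ≈(210,115) or (190,165), to be settled. Side view: round-top at (326,125), square-cornered at (366,125). Other candidates are the blue boards at top (200,278) and (427,270), and a flat bamboo block at top (310,280). By its straight top and colour I choose the +x one, side (366,125) = top (210,115). Next I check it in a crop and measure.

```bash
cat > h.py <<'E'
import numpy as np,cv2,pickle
from scipy.spatial.transform import Rotation as R
def rot(q): return R.from_quat([q[1],q[2],q[3],q[0]])
def K(c):
    f=200/np.tan(np.radians(c['fovy'])/2); return np.array([[f,0,c['cx']],[0,f,c['cy']],[0,0,1]])
def slopes(c,uv):
    # drawn = s*(1+k1 r^2)
    return cv2.undistortPoints(np.asarray(uv,float).reshape(-1,1,2),K(c),np.array([c['k1'],0,0,0,0.])).reshape(-1,2)
def pose(c):
    if 'eye' in c: return rot(c['attitude']).as_matrix(),np.array(c['eye'])
    T=rot(c['st']['tool_rot']).as_matrix();p=np.array(c['st']['ee_pos']);m=c['mount']
    return T@m[:3,:3],T@m[:3,3]+p
def onplane(c,uv,z):
    s=slopes(c,uv);Rm,e=pose(c);d=np.c_[s,np.ones(len(s))]@Rm.T
    return e+d*((z-e[2])/d[:,2])[:,None]
def cloud(c):
    vv,uu=np.mgrid[0:400,0:640];s=slopes(c,np.c_[uu.ravel(),vv.ravel()]);z=c['depth'].ravel().astype(float)
    Rm,e=pose(c);P=np.c_[s,np.ones(len(s))]*z[:,None]@Rm.T+e;P[z==0]=np.nan
    return P.reshape(400,640,3)
E
python3 - <<'E'
from h import *
d=pickle.load(open('c0.pkl','rb'))
t=cloud(d['top']);s=cloud(d['side'])
def show(n,a,m,seg):
    P=a[seg];ok=(P[...,2]>m[0])&(P[...,2]<m[1]);Q=P[ok][:,:]
    print(n,len(Q),Q.mean(0).round(1)); 
    r=cv2.minAreaRect(Q[:,:2].astype(np.float32));print('  rect',r,cv2.boxPoints(r).round(1).tolist())
show('upper top',t,(168,192),np.s_[85:140,160:255])
show('lower top',t,(168,192),np.s_[140:190,145:255])
show('lid',t,(100,118),np.s_[80:175,395:495])
show('rackwalls',t,(44,60),np.s_[90:200,165:260])
show('block',t,(10,200),np.s_[250:310,255:365])
show('blk',t,(30,200),np.s_[190:215,300:325])
show('cup',t,(30,200),np.s_[82:125,308:350])
for nm,sl in(('sq',np.s_[80:175,353:378]),('rd',np.s_[80:175,312:340])):
    P=s[sl];I=d['side']['image'][sl];P=P[(P[...,2]>70)&(P[...,1]<400)];print(nm,np.nanmin(P,0),np.nanmax(P,0),np.nanmean(P,0))
im=d['side']['image'][75:180,290:400];a=cv2.resize(im,None,fx=4,fy=4)
im=d['top']['image'][85:200,140:260];b=cv2.resize(im,None,fx=3,fy=3)
o=np.zeros((420,800,3),np.uint8);o[:a.shape[0],:440]=a;o[:345,440:800]=b;cv2.imwrite('pics/crop.png',o)
E
```

```text
upper top 528 [599.2 253.6 181.3]
  rect ((600.450927734375, 255.60488891601562), (121.56588745117188, 13.352018356323242), 65.95558166503906) [[569.5999755859375, 202.8000030517578], [581.7999877929688, 197.39999389648438], [631.2999877929688, 308.3999938964844], [619.0999755859375, 313.79998779296875]]
lower top 308 [511.2 300.6 177.5]
  rect ((512.404541015625, 303.573974609375), (80.62779998779297, 12.563051223754883), 64.97805786132812) [[489.70001220703125, 269.70001220703125], [501.0, 264.3999938964844], [535.0999755859375, 337.3999938964844], [523.7999877929688, 342.79998779296875]]
lid 4634 [ 593.4 -186.6  109.3]
  rect ((594.375244140625, -187.68519592285156), (143.0428009033203, 143.7056427001953), 73.33195495605469) [[505.0, -235.60000610351562], [642.7000122070312, -276.79998779296875], [683.7000122070312, -139.8000030517578], [546.0999755859375, -98.5999984741211]]
rackwalls 586 [548.5 277.3  51.7]
  rect ((554.712158203125, 276.3743896484375), (120.69137573242188, 132.37005615234375), 64.56736755371094) [[469.0, 250.3000030517578], [588.5999755859375, 193.5], [640.4000
[... 478 characters left out ...]
12695), 46.48073959350586) [[428.6000061035156, 62.400001525878906], [451.20001220703125, 40.900001525878906], [471.70001220703125, 62.5], [449.1000061035156, 83.9000015258789]]
cup 298 [649.5  36.5  40. ]
  rect ((644.435302734375, 36.591461181640625), (70.13359832763672, 68.1871109008789), 1.8619427680969238) [[608.2999877929688, 69.5], [610.5, 1.399999976158142], [680.5999755859375, 3.700000047683716], [678.4000244140625, 71.80000305175781]]
sq [569.8091538  195.64817634  70.0929643 ] [630.96037708 311.57720331 182.41983029] [595.90382482 237.18342596 133.72529029]
rd [482.16966689 244.6120647   70.05134435] [542.6169617  356.87815591 181.51412258] [509.58511486 287.82831317 125.57147265]
```

View pics/crop.png

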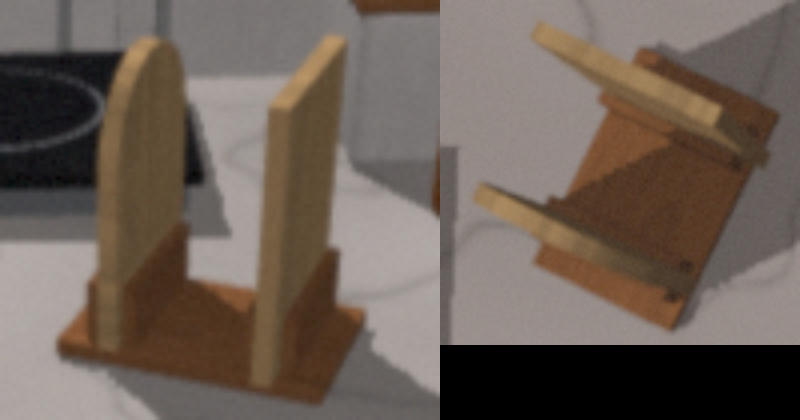

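The crop confirms it. The left/near board (side (326,125)) has the round top. The right one (side (366,125), top view (210,115)) has square corners and is bamboo, so it's the target. Next I pin the tiffin yaw from its clips, check clear ground and test the IK.

```bash
cat >> h.py <<'E'
def quat(x,y):
    x=np.array(x,float);y=np.array(y,float);x/=np.linalg.norm(x);y/=np.linalg.norm(y);x-=y*(x@y);x/=np.linalg.norm(x)
    q=R.from_matrix(np.c_[x,y,np.cross(x,y)]).as_quat();return [q[3],q[0],q[1],q[2]]
a=np.radians(65.6);W=np.array([np.cos(a),np.sin(a),0]);NG=np.array([W[1],-W[0],0]);G=np.array([600.4,254.8,0])
TC=np.array([594.4,-187.7,0])
E
python3 - <<'E'
from h import *
from rig import bot
d=pickle.load(open('c0.pkl','rb'));c=d['top']
print(rot(c['st']['tool_rot']).as_matrix().round(2))
P=cloud(c);t=P[75:185,395:500]
m=np.isfinite(t[...,2])&(t[...,2]>100)&(t[...,2]<118)
Q=t[m];ce,rr=cv2.minEnclosingCircle(Q[:,:2].astype(np.float32));print('enc',ce,rr)
# dark clips
g=c['image'][75:185,395:500].max(2);print(np.percentile(g[m],[1,5,50]))
dk=((g<75)&(t[...,2]>80)).astype(np.uint8);n,l,st,cen=cv2.connectedComponentsWithStats(dk)
for i in range(1,n):
    if st[i,4]>8: uv=cen[i]+[395,75];print(uv,st[i,4],onplane(c,[uv],110).round(1))
# lid circle by ray on plane: left/right/upper/lower
print('blue L',onplane(c,[(393,245),(460,297)],170).round(0))
# obstacles near tiffin -x side
sel=(P[...,2]>8)&(np.hypot(P[...,0]-594,P[...,1]+188)<240)&(np.hypot(P[...,0]-594,P[...,1]+188)>85)
n,l,st,cen=cv2.connectedComponentsWithStats(sel.astype(np.uint8))
for i in range(1,n):
    if st[i,4]>20: print('obst',cen[i].round(),st[i,4],np.nanmean(P[l==i],0).round(0),P[l==i][:,2].max().round())
for s in(1,-1):
  for z in(167,200,300,345):
    q=bot.ik(list(G+[0,0,z]),quat(s*NG,[0,0,-1]));print(s,z,None if q is None else np.round(q,2))
o=cv2.resize(c['image'][75:185,390:505],None,fx=5,fy=5,interpolation=cv2.INTER_CUBIC);cv2.imwrite('pics/tif.png',o)
E
```

```text
[[ 0.33 -0.    0.94]
 [-0.94  0.    0.33]
 [-0.   -1.    0.  ]]
enc (593.3904418945312, -188.03244018554688) 76.8940200805664
[ 70.   105.65 125.  ]
[484.53125  116.828125] 64 [[ 613.1 -254.6  110. ]]
[412.13414634 134.75609756] 82 [[ 575.  -118.3  110. ]]
blue L [[ 376.  -78.  170.]
 [ 289. -196.  170.]]
obst [409.  30.] 748 [ 795. -118.   63.] 105.0
obst [338. 102.] 264 [652.  19.  32.] 46.0
1 167 [ 0.35  0.6   1.29 -0.    1.25  0.77]
1 200 [ 0.35  0.57  1.26 -0.    1.32  0.77]
1 300 [ 0.35  0.51  1.12 -0.    1.51  0.77]
1 345 [ 0.35  0.5   1.03 -0.    1.61  0.77]
-1 167 [ 0.35  0.6   1.29 -0.    1.25 -2.37]
-1 200 [ 0.35  0.57  1.26 -0.    1.32 -2.37]
-1 300 [ 0.35  0.51  1.12 -0.    1.51 -2.37]
-1 345 [ 0.35  0.5   1.03 -0.    1.61 -2.37]
```

View pics/tif.png

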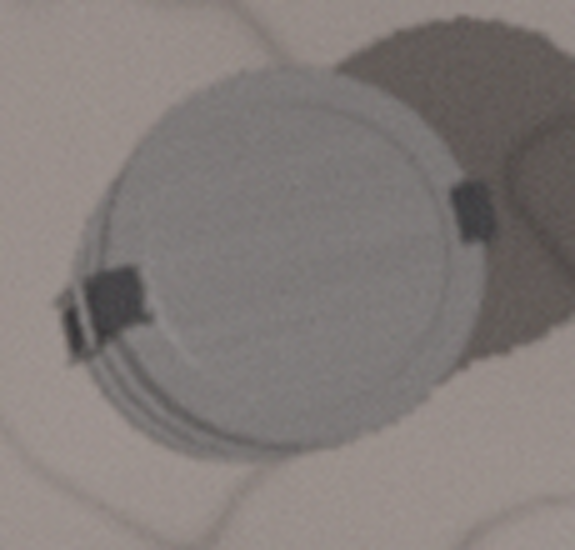

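The crop shows the lid circle with clips at the top-picture pixels (412,135) and (485,117). That puts the tiffin +x at about 15.6°, with its -x side smooth and clear. Now I test the place poses, then pick.

```bash
cat >> h.py <<'E'
TC=np.array([594.1,-187.4,0]);U=np.array([.963,.269,0]);U/=np.linalg.norm(U);Z=np.array([0,0,1.])
S=155.
def place(th,edge,lift=0.,s=S,yaw=0.):
    """TCP pose: board tilted th deg toward tiffin, front lower edge at distance `edge` from axis, lifted"""
    u=R.from_euler('z',yaw,degrees=True).apply(U)
    t=np.radians(th);zb=np.sin(t)*u+np.cos(t)*Z;n=np.cos(t)*u-np.sin(t)*Z
    p=TC-edge*u+lift*Z-6*n+s*zb
    return list(p),quat(n,-zb)
E
cat > pick.py <<'E'
from h import *
from rig import bot
for th,l in((0,190),(19,190),(19,60),(19,3),(19,0)):
    q=bot.ik(*place(th,112,l));print(th,l,None if q is None else np.round(q,2))
qd=quat(NG,[0,0,-1])
bot.move_gripper(60,40)
bot.move_to(list(G+[0,0,300]),qd)
bot.servo_line(list(G+[0,0,215]),speed=150)
s=bot.read_state();c=bot.read_camera('wrist');c['st']=s;cv2.imwrite('pics/w1.png',c['image']);pickle.dump(c,open('w1.pkl','wb'))
c2=bot.read_camera('side');cv2.imwrite('pics/s1.png',c2['image'])
print(s['clock'],s['ee_pos'],s['ft_force'],s['grip_width'])
E
python3 pick.py
```

```text
0 190 [-0.5   0.2   1.43 -0.    1.51 -0.77]
19 190 [-0.36  0.44  1.16 -0.2   1.81 -0.65]
19 60 [-0.36  0.52  1.34 -0.19  1.55 -0.6 ]
19 3 [-0.36  0.58  1.4  -0.19  1.44 -0.58]
19 0 [-0.36  0.58  1.4  -0.19  1.44 -0.58]
4.3333 [600.77775682 254.84235541 216.12570627] [-0.76607143  0.32817613  0.27945785] 59.725798825371015
```

```bash
python3 -c "
import cv2,numpy as np
a=cv2.imread('pics/w1.png');b=cv2.imread('pics/s1.png')
cv2.imwrite('pics/m1.png',np.hstack([cv2.resize(a,(400,250)),cv2.resize(b[0:250,200:600],(400,250))]))"
```

```text
(no output)
```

View pics/m1.png

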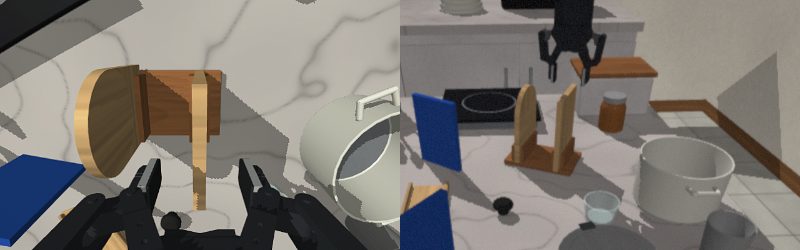

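The wrist picture (left) shows the board's top edge at column ≈200 of 400, centred between the jaws and parallel to the pads. Now I descend, grip and lift.

```bash
python3 - <<'E'
from h import *
from rig import bot
r=bot.servo_line(list(G+[0,0,12+S]),speed=80,until_force=8);print(r,bot.read_state()['ee_pos'])
bot.move_gripper(5,50);s=bot.read_state();print(s['grip_width'],s['ft_force'])
g=s['ee_pos']
hit=bot.servo_line([g[0],g[1],260],speed=90,until_force=25);print(hit)
if not hit: bot.servo_line([g[0],g[1],350],speed=150)
s=bot.read_state();print(s['clock'],s['ee_pos'],s['ft_force'],s['grip_width'])
a=bot.read_camera('wrist');b=bot.read_camera('side')
b['st']=s;pickle.dump(b,open('s2.pkl','wb'))
cv2.imwrite('pics/m2.png',np.hstack([cv2.resize(a['image'],(400,250)),b['image'][0:250,200:600]]))
E
```

```text
False [600.57036404 254.86082371 167.3181406 ]
12.010716287688556 [-0.43360923 -0.15595273  2.92267795]
False
7.6083 [600.40353082 254.79449052 348.63130958] [ 0.13954988  0.55952013 -2.9913624 ] 11.625000136508275
```

View pics/m2.png

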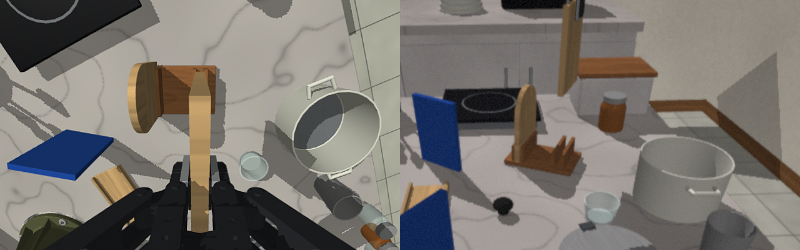

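The board is held clear of the rack, seen at right (568,50), and the round-topped board is still in its slot at (525,120). Next I carry it over, tilt and look before lowering.

```bash
python3 - <<'E'
from h import *
from rig import bot
bot.move_to(*place(0,150,195))
bot.move_to(*place(17,112,150))
p,q=place(17,112,40);bot.servo_line(p,speed=150)
s=bot.read_state();print(s['clock'],s['ee_pos'],np.round(p,1),s['ft_force'],s['grip_width'])
b=bot.read_camera('side');t=bot.read_camera('top');b['st']=s
pickle.dump((b,t),open('s3.pkl','wb'))
cv2.imwrite('pics/m3.png',np.hstack([b['image'][100:400,240:640],t['image'][50:350,240:640]]))
E
```

```text
10.9333 [ 524.61357597 -207.20508976  191.35433368] [ 524.3 -206.9  190. ] [ 0.0151227   0.48746493 -2.03260196] 11.361130970491073
```

View pics/m3.png

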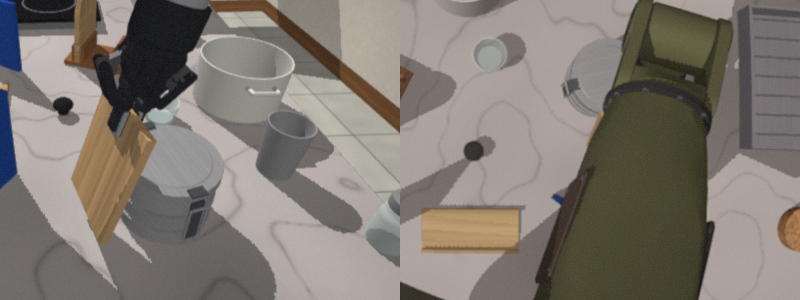

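The board hangs tilted at the tiffin's -x side in the left panel, with its lower edge from (73,182) to (105,243) and the fingers above the lid. I'll measure the board's actual pose from the depth.

```bash
cat >> h.py <<'E'
def board_face(c,roi):
    P=cloud(c);hsv=cv2.cvtColor(c['image'],cv2.COLOR_BGR2HSV)
    m=((hsv[...,0]>8)&(hsv[...,0]<28)&(hsv[...,1]>70)&(hsv[...,2]>70)).astype(np.uint8)
    k=np.zeros_like(m);k[roi]=m[roi];n,l,st,_=cv2.connectedComponentsWithStats(k);i=1+st[1:,4].argmax()
    m=cv2.erode((l==i).astype(np.uint8),np.ones((3,3)));Q=P[m>0];Q=Q[np.isfinite(Q[:,2])]
    for _ in range(5):
        o=Q.mean(0);v=np.linalg.svd(Q-o,full_matrices=False)[2][2];r=(Q-o)@v;Q=Q[abs(r)<max(2.5*np.median(abs(r)),1.5)]
    v=v*np.sign(v@U)
    print('n',v.round(3),'tilt',np.degrees(np.arcsin(-v[2])).round(1),'yaw err',np.degrees(np.arctan2(v[1],v[0])-np.arctan2(U[1],U[0])).round(1),'pts',len(Q))
    # in-plane axes
    w=np.cross(Z,v);w/=np.linalg.norm(w);zb=np.cross(v,w);ab=np.c_[Q@w,Q@zb]
    r=cv2.minAreaRect(ab.astype(np.float32));print('rect',r);box=cv2.boxPoints(r)
    print('corners',(box[:,:1]*w+box[:,1:]*zb+v*(o@v)).round(1).tolist())
E
python3 - <<'E'
from h import *
b,t=pickle.load(open('s3.pkl','rb'))
board_face(b,np.s_[180:350,300:400])
print(np.array(TC-112*U+40*Z),'front edge; ends',(TC-124*U).round(1)+60*np.array([-U[1],U[0],0]),(TC-124*U)-60*np.array([-U[1],U[0],0]))
E
```

```text
n [ 0.922  0.257 -0.29 ] tilt 16.9 yaw err -0.0 pts 5096
rect ((-341.36370849609375, 243.90090942382812), (167.6680908203125, 118.98548126220703), 89.7270736694336)
corners [[491.4, -279.3, 46.9], [459.3, -164.8, 46.4], [505.9, -150.9, 206.9], [538.0, -265.5, 207.4]]
[ 486.22943649 -217.5320681    40.        ] front edge; ends [ 458.55782066 -163.01219812    0.        ] [ 490.81405546 -278.54830585    0.        ]
```

The measured board pose matches the plan: tilt 16.9°, yaw error 0°, lower edge level within 0.3°. Now I lower it, lean it on the rim and release.

```bash
python3 - <<'E'
from h import *
from rig import bot
p,q=place(17,112,5);bot.servo_line(p,speed=80)
p,q=place(17,112,-6);h=bot.servo_line(p,speed=15,until_force=4)
s=bot.read_state();lift=s['ee_pos'][2]-place(17,112,0)[0][2];print('contact',h,'lift',lift.round(2),s['ft_force'])
p,q=place(20.5,112,lift);h=bot.servo_line(p,attitude=q,speed=12,until_force=5)
s=bot.read_state();print('lean',h,s['ee_pos'],np.round(p,1),s['ft_force'],s['grip_width'],s['clock'])
b=bot.read_camera('side');pickle.dump(b,open('s4.pkl','wb'));cv2.imwrite('pics/s4.png',b['image'][100:400,240:640])
board_face(b,np.s_[180:400,300:400])
E
```

```text
contact True lift 0.22 [ 1.06611235 -0.38580097  5.34437322]
lean False [ 533.32964348 -204.39589399  147.46271947] [ 533.1 -204.4  147.5] [ 2.96187785 -0.01798213  5.29438151] 11.482741833798883 13.0
n [ 0.902  0.253 -0.35 ] tilt 20.5 yaw err 0.1 pts 5019
rect ((-341.208740234375, 229.11865234375), (168.15188598632812, 118.08961486816406), 89.82538604736328)
corners [[491.3, -278.2, 6.3], [459.3, -164.6, 6.0], [515.8, -148.2, 163.5], [547.8, -261.9, 163.8]]
```

View pics/s4.png

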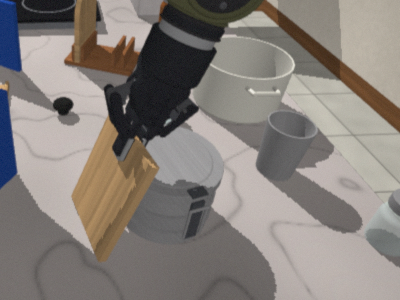

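The board is on the counter at 20.5°, at the rim, with its lower edge level in the picture from (72,200) to (105,260). Now I open slightly, back off along the board and check.

```bash
python3 - <<'E'
from h import *
from rig import bot
bot.move_gripper(28)
s=bot.read_state();y=rot(s['tool_rot']).as_matrix()[:,1];p=np.array(s['ee_pos'])
print(s['grip_width'],s['ft_force'])
h=bot.servo_line(list(p-y*60),speed=60,until_force=6);print(h)
if not h:
    bot.servo_line(list(p-y*140),speed=150)
    bot.move_to([330,120,380],quat(NG,[0,0,-1]))
bot.dwell(.3)
s=bot.read_state();print(s['clock'],s['ee_pos'])
b=bot.read_camera('side');t=bot.read_camera('top');pickle.dump((b,t),open('s5.pkl','wb'))
cv2.imwrite('pics/s5.png',np.hstack([b['image'][100:400,240:640],t['image'][50:350,140:540]]))
board_face(b,np.s_[180:400,300:400])
P=cloud(t)[75:185,395:500];Q=P[(P[...,2]>100)&(P[...,2]<118)];I=P[...,2]
dk=((t['image'][75:185,395:500].max(2)<75)&(I>80)).astype(np.uint8);n,l,st,cen=cv2.connectedComponentsWithStats(dk)
for i in range(1,n):
    if st[i,4]>8: print('clip',cen[i]+[395,75],onplane(t,[cen[i]+[395,75]],110).round(1))
E
```

```text
27.724866179312137 [0.23962069 0.2260821  0.0350619 ]
False
17.0083 [330.25518413 119.87390325 379.83238119]
n [ 0.897  0.252 -0.365] tilt 21.4 yaw err 0.1 pts 5746
rect ((-341.090576171875, 235.28369140625), (118.73832702636719, 167.83534240722656), 0.21828655898571014)
corners [[550.3, -261.8, 162.8], [491.3, -277.7, 6.5], [459.3, -163.4, 6.9], [518.4, -147.5, 163.2]]
clip [484.4375 117.    ] [[ 612.8 -254.5  110. ]]
clip [412.66666667 130.77777778] [[ 582.5 -119.2  110. ]]
clip [409.92857143 136.89285714] [[ 570.9 -114.3  110. ]]
```

View pics/s5.png

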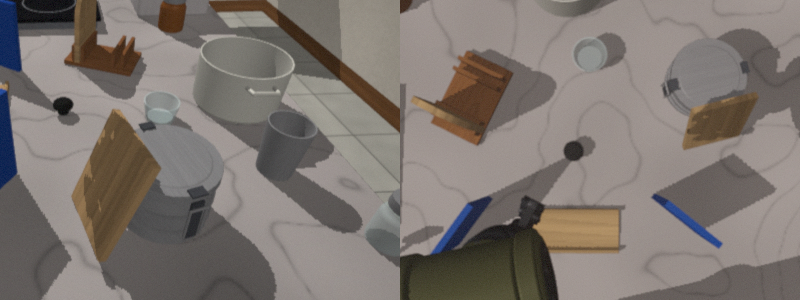

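The board leans on the tiffin at 21.4°. The tiffin clips haven't moved, the round board is in its slot and the arm is clear. I'll check that nothing is creeping, then hand in.

```bash
python3 - <<'E'
from h import *
from rig import bot
bot.dwell(1);b=bot.read_camera('side');board_face(b,np.s_[180:400,300:400]);print(bot.read_state()['clock']);bot.finish_job()
E
```

```text
n [ 0.896  0.252 -0.365] tilt 21.4 yaw err 0.1 pts 5747
rect ((-341.2470703125, 235.38311767578125), (167.9746551513672, 118.84159088134766), 89.79844665527344)
corners [[491.6, -278.4, 6.9], [459.3, -164.0, 6.5], [518.1, -146.9, 162.9], [550.4, -261.3, 163.3]]
18.1583
the job is handed in; nothing more can be done
```

The square-cornered bamboo board now leans against the smooth side of the tiffin carrier, released and standing on its short end. I handed the job in at about 18 s.

- **Board:** the last depth measurement gave a slant of 21.4°, with the lower edge level within about 0.3°. It read the same about 1 s earlier, within camera noise, so it isn't creeping.
- **Tiffin carrier:** the -y clip reads within about 0.5 mm of its start. The other clip's dark patch was split in two in the final picture, so that reading is rougher, but it is still consistent with no movement.
- **Round-topped board:** it is still in its slot by eye in the final pictures; I didn't measure its position again.
- **Arm:** it is parked clear of everything.

No check failed. While tilting, the force stop for touching the rim never triggered, so the board settled the last degree or so (20.5° to 21.4°) on release.

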